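Scrape broken porcelain off the cold hotplate

ROBOT

A 6-joint arm with a two-finger parallel gripper is mounted at the origin on the work surface. World frame = base frame: x ahead of the robot, y to its left, z up, the work surface at z = 0. Lengths are in m, angles in rad, forces in N, time in s.
With the tool pointing down it reaches from about 0.3 to 0.85 m from the base axis. Payload 5.4 kg.
Tool frame: the origin (TCP) lies midway between the tips of the shut fingers; the grasp point (between the pads) lies 19 mm behind it (robot.grip_depth is the z of the grasp point in the tool frame, in m); z points along the fingers, y is the line along which they close (so a half turn about z gives the same grasp; the last joint's range is limited). The gripper opens to 85 mm and grips with 20 to 120 N. Pads are 22 mm wide; open, the fingers measure 114 mm over their backs; the gripper's body (76 mm by 85 mm) begins 54 mm behind the grasp point. The pads swing forward as they close: fully open they stand 13 mm farther back than shut.
Start: joints at [-1.521, 0.158, 1.597, -0, 1.386, -0.21], TCP at [0.148, -0.556, 0.231] pointing down, gripper open.
Joint ranges: [-2.91, 2.91], [-0.94, 2.29], [0.18, 2.7], [-1.29, 4.43], [0.17, 2.64], [-3, 3]. Speed limits (rad/s): [2.57, 2.57, 3.14, 3.14, 3.14, 3.14].

INTERFACE

Orientations are given as a unit quaternion [x, y, z, w].
In Python, from bench import robot gives the robot as it stands.
- The arm moves only by the tool arm_command, never from a script. Its argument "motion" is a list that holds one entry, the list of rows, each a list of 7 numbers: the shift along the tool's x, y, z each as a share of 40 cm, from -1 to 1, then the turn, a rotation vector about the tool's x, y, z each as a share of 180 degrees, from -1 to 1, then the closure, from -1 (fully open) to 1 (shut). In form: [[[dx, dy, dz, rx, ry, rz, gripper], ...]]. A call has 1 to 10 rows; each row is the pose to reach, as a shift and turn from the pose commanded when the call began, along the tool's axes at that moment, turning the shorter way round; what a row does not reach only later rows make up. A row lasts 1/10 s, in which the tool goes at most 50 mm and 8.59 degrees, less where a joint would pass 70% of its speed; a pose out of reach is approached as far as the arm can. A call with a number of a shift or a turn outside -1 to 1 is refused whole. A call with a gripper value outside its range is refused whole. The fingers move at their own pace and stop on an object; "squeeze" is the grip in N (left out, the last holds). Time passes only in rows, so rows that repeat a pose let the fingers close. It gives the time, the measured TCP pose, the force, the opening and the grip force at its end, in the units of the state.
- robot.sense(): the state, without advancing time (a new reading comes with each control period).
- robot.get_image(name): name is "scene" or "top" or "wrist"; returns a dict with "pixels" (420x560x3 uint8, red, green, blue), "vfov" (degrees; the focal length in pixels is half the picture's height over the tangent of half this angle, whatever the lens; pixels are square), "cx", "cy" (the principal point, pixels), "R" (3x3) and "t" (3): a world point X has camera coordinates R X + t; the wrist camera has in their place "tool_from_camera" (4x4, takes a point from camera to tool coordinates, whose origin is the TCP and whose axes are the flange's). Camera axes: x right, y down, z forward; pixel columns grow to the right and rows downward; lengths in m; the calibration is good to about 2 mm. A picture is of the moment at which its call begins: read the wrist's pose just before it. There is no depth.
- robot.job_done(): hands the job in; it is judged then, once.
The state is a dict: "clock": time; "q": joint angles; "qd": joint speeds; "tau": joint torques, N m; "ee_pos": TCP position; "ee_rot": TCP orientation; "contact_force": force on the tool from outside, world axes, zero at the start; "moment": the same for the moment, N m; "gripper_width": opening from 0.0 (shut) to 1.0 (fully open); "finger_force": force on a finger pad.
Only numpy, scipy, OpenCV 4.12 (cv2) and the standard library are available. Lean on these libraries where they do the work, as an engineer would, in place of code of your own. Each camera call takes 0.05 s, during which the arm holds its last target. There are 200 camera calls.

TASK

A porcelain crucible broke on the cold hotplate: take the scraper block, push all four sharp shards with it off the hotplate's top into the metal catch tray along its side, then stand the scraper fully home in its cradle and let go. Touch the shards with nothing but the scraper, and leave the steel dish on the hotplate and the jar and the wash bottle on the bench where they are.

Things in the scene. Friction and masses are not known exactly. Their poses are not given: they have to be found in the camera images.
- hotplate: white box, fixed, 240 (own x) x 260 (own y) mm, with a flat dark top 60 mm above the bench and no rim. Origin: centre of its underside, on the bench. The catch tray stands against one of its two ends across own y, the control box against the other; which is which varies
- tray: open aluminium catch tray, fixed, 260 (own x) x 84 (own y) mm, 36 mm high, walls and floor 3 mm, standing on the bench against the hotplate (1 mm gap), its long side along the hotplate's edge; its own axes are parallel to the hotplate's. Origin: centre of its underside; it lies 173 mm from the hotplate's origin along the hotplate's +y or -y
- tray_in (a point): centre of the tray's inner floor, 3 mm above the bench, axes as the tray's; the inside is 254 x 78 mm
- control_box: grey box, fixed, 240 x 84 x 50 mm high with a black panel on top, against the hotplate's other end; 10 mm lower than the hotplate's top. Origin: centre of its underside
- scraper: scraper: a grey block with a black rubber lip below, 24 (own x) x 80 (own y) mm and 32 mm high, with a square wooden handle 26 x 26 mm rising from its middle to 90 mm above the underside; the same both ways round; its 80 mm faces do the pushing. 0.13 to 0.21 kg. Stands upright on the bench at the start. Origin: centre of its underside
- scraper_grip (a point): point in the middle of the scraper's handle, 65 mm above the scraper's underside; axes as the scraper's
- cradle: steel trough on the bench, fixed, open at the top, 42 (own x) x 100 (own y) mm; its slot is 32 (own x) x 90 (own y) mm, with side walls 28 mm high (flared lips to 38 mm) and end walls 20 mm high. The scraper's block drops in with its 80 mm length along own y and stands on the 6 mm floor. Origin: centre of its underside
- cradle_seat (a point): centre of the cradle's inner floor, 6 mm above the bench, where the centre of the scraper's underside belongs; axes as the cradle's
- chip0: flat, irregular white shard of broken porcelain, about 24 x 18 mm and 8 mm thick, within 15 mm of its origin, which is near the middle of its underside; starts flat on the hotplate's top; slides when pushed
- chip1: flat, irregular white shard of broken porcelain, about 24 x 18 mm and 8 mm thick, within 15 mm of its origin, which is near the middle of its underside; starts flat on the hotplate's top; slides when pushed
- chip2: flat, irregular white shard of broken porcelain, about 24 x 18 mm and 8 mm thick, within 15 mm of its origin, which is near the middle of its underside; starts flat on the hotplate's top; slides when pushed
- chip3: flat, irregular white shard of broken porcelain, about 24 x 18 mm and 8 mm thick, within 15 mm of its origin, which is near the middle of its underside; starts flat on the hotplate's top; slides when pushed
- dish: small open steel dish or beaker, 30 mm radius at the rim (its widest) and 38 mm high, standing loose near the middle of the hotplate, 0.2 to 0.33 kg; must not be shifted. Origin: centre of its underside
- jar: amber glass jar with black cap, 29 mm radius, 85 mm high, loose on the bench; bystander. Origin: centre of its underside
- wash_bottle: white plastic bottle with grey cap, 30 mm radius, 150 mm high, loose on the bench; bystander. Origin: centre of its underside

How it is judged:
By the outcome, as a careful person would: the job done as asked, in the order asked, and still so for the second after the job is handed in, with the robot touching nothing.
It also fails if it takes over 72 s, if anything falls off the work surface, if the arm or the gripper's body presses on something with over 40 N, if the wrist force passes 120 N, or if a joint passes its speed limit or range.

## Working session

There is one attempt and no reset: what is moved stays moved. The work goes in short steps, Python scripts to look and compute and a tool call to move; the robot and the scene stay as the last step left them, time stands still between calls to the robot, and variables do not carry over. Pictures are saved under pics/ and viewed, at most 10 in all, crops included, and the job is handed in when it is done.

Besides the shell and the picture viewer there is one more tool, called after "Emit:" as name([rows], argument=value, ...), one row to a line, values as JSON. arm_command: Moves the arm, as the interface text tells. Its arguments: {"type":"object","properties":{"motion":{"type":"array","items":{"type":"array","items":{"type":"array","items":{"type":"number"}}}},"squeeze":{"type":"number"}},"required":["motion"]}

```bash
mkdir -p pics; ls; python3 - <<'E'
from bench import robot
import cv2,json,numpy as np
for n in ["scene","top"]:
    d=robot.get_image(n); cv2.imwrite(f"pics/{n}0.png",cv2.cvtColor(d["pixels"],cv2.COLOR_RGB2BGR))
    print(n,{k:np.array(v).tolist() for k,v in d.items() if k!="pixels"})
s=robot.sense();print({k:np.round(np.array(v),4).tolist() for k,v in s.items()},robot.grip_depth)
E
```

```text
pics
scene {'vfov': 42.91967738878965, 'cx': 286.19469585069794, 'cy': 214.50835219629988, 'R': [[-0.5209530439980433, 0.853580079466101, -0.002995644808295652], [0.4944514493918782, 0.2989068827483615, -0.8161938738069091], [-0.6957914128123771, -0.4266798839695891, -0.5777703579037733]], 't': [0.27988634126593903, -0.21632799156471536, 1.6052348517951778]}
top {'vfov': 57.09430420697319, 'cx': 282.25801858110543, 'cy': 208.5059688119033, 'R': [[0.15042204407518545, -0.9886216591891493, -0.0006508750545091216], [-0.9593614500048818, -0.1458109534193047, -0.24158802558795195], [0.2387442499847369, 0.03696458906909382, -0.9703786901278173]], 't': [-0.06678379964397822, 0.5564275935573538, 0.7205306987176487]}
{'clock': 0.1, 'q': [-1.5211, 0.1589, 1.5981, -0.0, 1.3862, -0.2101], 'qd': [0.0003, -0.0013, -0.0028, -0.0001, -0.0006, -0.0006], 'tau': [0.0002, -39.6987, -33.2338, -0.0002, 0.0042, 0.0], 'ee_pos': [0.1477, -0.5552, 0.2304], 'ee_rot': [0.9916, 0.1295, 0.0001, -0.0008], 'contact_force': [0.3719, -0.2548, 0.6985], 'moment': [0.0128, -0.0253, 0.0377], 'finger_force': 0.0, 'gripper_width': 1.0007} -0.0187
```

View pics/scene0.png

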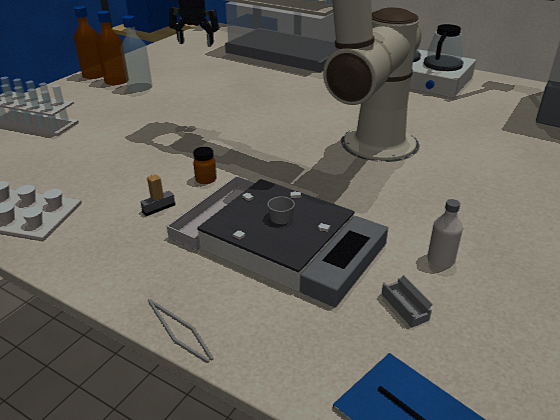

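View pics/top0.png

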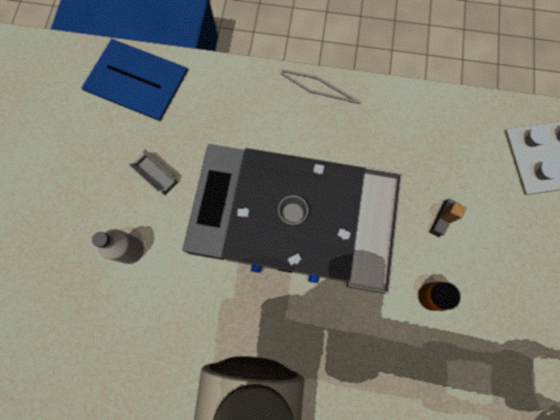

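The scene shows the arm, with the tray at the hotplate's −y end. In the top view: four shards at about (319,169), (243,212), (344,234) and (294,259), dish at (292,209), scraper at (440,218), cradle at (155,172), jar at (440,295) and bottle at (115,245). I'll enlarge it to read these more closely.

```bash
cat > h.py <<'E'
import numpy as np,cv2
from bench import robot
from scipy.spatial.transform import Rotation as Ro
def ray(d,u,v,z):
    H=d["pixels"].shape[0]; f=H/2/np.tan(np.radians(d["vfov"])/2)
    R=np.array(d["R"]);t=np.array(d["t"])
    r=R.T@np.array([(u-d["cx"])/f,(v-d["cy"])/f,1]); c=-R.T@t
    return c+r*(z-c[2])/r[2]
def crop(d,u0,v0,w,h,s,name):
    p=cv2.cvtColor(d["pixels"][v0:v0+h,u0:u0+w],cv2.COLOR_RGB2BGR)
    cv2.imwrite(name,cv2.resize(p,None,fx=s,fy=s,interpolation=cv2.INTER_CUBIC))
E
python3 - <<'E'
from h import *
d=robot.get_image("top")
crop(d,180,140,230,155,3.4,"pics/c1.png")
a=d["pixels"]
A=cv2.resize(cv2.cvtColor(a[135:200,120:190],cv2.COLOR_RGB2BGR),None,fx=5.5,fy=5.5,interpolation=cv2.INTER_CUBIC)
B=cv2.resize(cv2.cvtColor(a[190:255,415:485],cv2.COLOR_RGB2BGR),None,fx=5.5,fy=5.5,interpolation=cv2.INTER_CUBIC)
cv2.imwrite("pics/c2.png",np.hstack([A,B]))
E
```

```text
(no output)
```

View pics/c1.png

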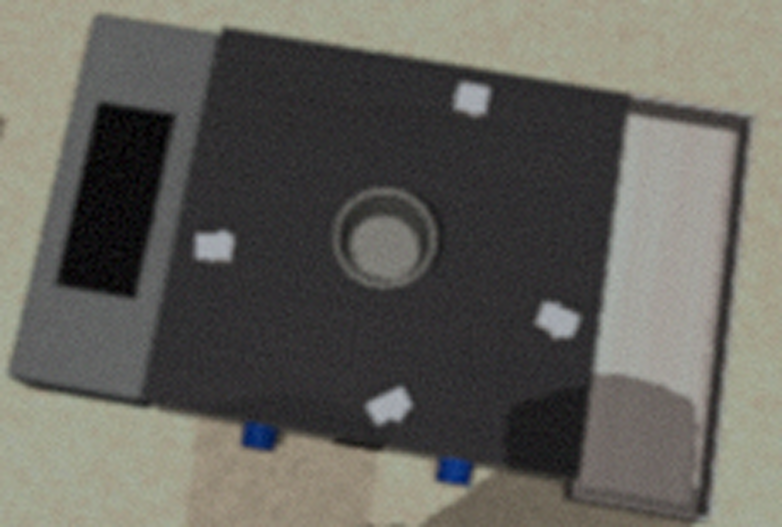

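View pics/c2.png

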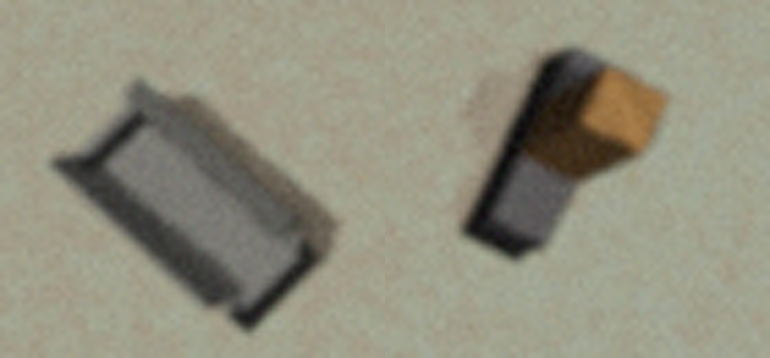

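c1 shows the hotplate top corners at (222,28), (630,95), (580,475) and (145,402), shards at (472,99), (214,246), (558,320) and (389,405), and the dish rim centre at (385,237). c2 shows the cradle's lips and floor, with the floor quad around (143,125), (103,163), (240,305) and (305,240). The scraper handle's top corners are at (605,68), (667,98), (637,152) and (580,120).

```bash
python3 - <<'E'
from h import *
np.set_printoptions(precision=4,suppress=True)
d=robot.get_image("top")
c1=lambda u,v,z:ray(d,180+(u+.5)/3.4-.5,140+(v+.5)/3.4-.5,z)[:2]
A=lambda u,v,z:ray(d,120+(u+.5)/5.5-.5,135+(v+.5)/5.5-.5,z)[:2]
B=lambda u,v,z:ray(d,415+(u-385+.5)/5.5-.5,190+(v+.5)/5.5-.5,z)[:2]
q=np.array([c1(*p,.06) for p in[(222,28),(630,95),(580,475),(145,402)]])
print("hot",q,q.mean(0),[np.linalg.norm(q[i]-q[i-1]) for i in range(4)])
yx=(q[0]-q[1]+q[3]-q[2]);print("yaw of +y axis-90",np.degrees(np.arctan2(yx[1],yx[0]))-90)
xx=(q[0]-q[3]+q[1]-q[2]);print("yaw x",np.degrees(np.arctan2(xx[1],xx[0])))
t=np.array([c1(*p,.036) for p in[(750,117),(702,513),(570,493)]]);print("tray",t)
for p in[(472,99),(214,246),(558,320),(389,405)]:print("chip",c1(*p,.066))
print("dish",c1(385,237,.098), c1(385,248,.063))
h=np.array([B(*p,.09) for p in[(605,68),(667,98),(637,152),(580,120)]]);print("handle",h.mean(0),[np.linalg.norm(h[i]-h[i-1]) for i in range(4)],[np.degrees(np.arctan2(*(h[i]-h[i-1])[::-1])) for i in range(4)])
print("blk",B(465,230,.0),B(515,258,0),B(548,255,.0),B(572,47,.032))
print("cr floor",[A(*p,.006) for p in[(143,125),(103,163),(240,305),(305,240)]])
print("cr lips",[A(*p,.038) for p in[(140,80),(52,160),(222,305),(335,225)]])
s=robot.get_image("scene")
crop(s,130,165,60,60,6.5,"pics/a.png");crop(s,370,265,70,70,5.57,"pics/b.png")
a=cv2.imread("pics/a.png");b=cv2.imread("pics/b.png");print(a.shape,b.shape);b=cv2.resize(b,(390,390));cv2.imwrite("pics/c3.png",np.hstack([a,b]))
E
```

```text
hot [[ 0.6829  0.1174]
 [ 0.6769 -0.142 ]
 [ 0.4398 -0.1365]
 [ 0.4434  0.1213]] [ 0.5608 -0.0099] [np.float64(0.23945651696389658), np.float64(0.25947686674359577), np.float64(0.23718638307386603), np.float64(0.2577658727378172)]
yaw of +y axis-90 -1.0604774801519454
yaw x -1.12573843001847
tray [[ 0.6831 -0.2235]
 [ 0.4307 -0.2145]
 [ 0.4305 -0.1356]]
chip [ 0.6573 -0.0446]
chip [0.5412 0.0968]
chip [ 0.5274 -0.1128]
chip [ 0.4626 -0.0209]
dish [ 0.5543 -0.0044] [ 0.5562 -0.005 ]
handle [ 0.6051 -0.3275] [np.float64(0.02232828101130771), np.float64(0.023956976494028823), np.float64(0.023865914779912418), np.float64(0.02254760917930306)] [np.float64(-21.1309937564545), np.float64(-109.25787163027363), np.float64(155.48718385329315), np.float64(67.05687800283306)]
blk [ 0.5742 -0.3059] [ 0.5658 -0.3262] [ 0.569  -0.3391] [ 0.6456 -0.3317]
cr floor [array([0.6477, 0.3469]), array([0.6289, 0.3593]), array([0.5775, 0.2896]), array([0.6087, 0.2695])]
cr lips [array([0.6556, 0.3388]), array([0.6171, 0.3654]), array([0.5685, 0.2849]), array([0.6074, 0.2482])]
(390, 390, 3) (390, 390, 3)
```

View pics/c3.png

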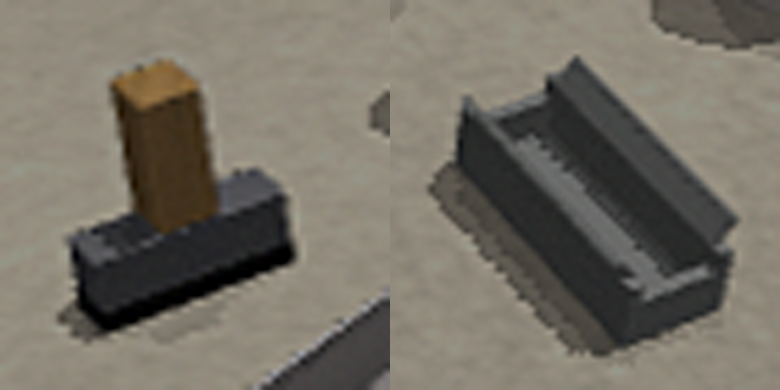

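c3 shows the scraper upright with its handle top near (157,85), and the cradle open with its lips intact. I'll move above the scraper and measure it again with the wrist camera.

```bash
cat >> h.py <<'E'
def plan(x,y,z,psi,g=-1):
    s=robot.sense();R0=Ro.from_quat(s["ee_rot"]);p=np.array(s["ee_pos"])
    R1=Ro.from_euler('z',psi,degrees=True)*Ro.from_quat([1,0,0,0])
    d=R0.inv().apply(np.array([x,y,z])-p)/.4; r=(R0.inv()*R1).as_rotvec()/np.pi
    print("row",np.round(d,4).tolist()+np.round(r,4).tolist(),"pos",np.round(p,4),"q",np.round(s["q"],2))
def wray(d,s,u,v,z):
    T=np.array(d["tool_from_camera"]);H=d["pixels"].shape[0]; f=H/2/np.tan(np.radians(d["vfov"])/2)
    R=Ro.from_quat(s["ee_rot"]).as_matrix();c=np.array(s["ee_pos"])+R@T[:3,3]
    r=R@T[:3,:3]@np.array([(u-d["cx"])/f,(v-d["cy"])/f,1]);return c+r*(z-c[2])/r[2]
E
python3 - <<'E'
from h import *
plan(.60,-.32,.25,-22)
print(np.round(robot.get_image("wrist")["tool_from_camera"],3))
E
```

```text
row [1.2441, -0.2784, -0.0474, -0.0003, 0.0, 0.2049] pos [ 0.1477 -0.5554  0.2308] q [-1.52  0.16  1.6   0.    1.39 -0.21]
[[-0.    -0.962 -0.274  0.07 ]
 [ 1.     0.    -0.    -0.   ]
 [ 0.    -0.274  0.962 -0.142]
 [ 0.     0.     0.     1.   ]]
```

Emit:
arm_command([
  [[0.9,-0.2,-0.04,0,0,0.205,-1],[0.9,-0.2,-0.04,0,0,0.205,-1],[0.9,-0.2,-0.04,0,0,0.205,-1],[0.9,-0.2,-0.04,0,0,0.205,-1],[0.9,-0.2,-0.04,0,0,0.205,-1],[0.9,-0.2,-0.04,0,0,0.205,-1],[0.9,-0.2,-0.04,0,0,0.205,-1],[0.9,-0.2,-0.04,0,0,0.205,-1],[0.9,-0.2,-0.04,0,0,0.205,-1]],
])

```text
clock: 1.2
ee_pos: [0.4784, -0.3833, 0.2473]
ee_rot: [0.982, -0.188, 0.001, -0.0]
contact_force: [-0.9, -0.9, -0.3]
gripper_width: 1.001
finger_force: 0.0
```

```bash
python3 - <<'E'
from h import *
plan(.60,-.32,.25,-22)
E
```

```text
row [0.224, -0.2595, -0.0062, -0.0003, -0.0003, 0.0016] pos [ 0.4784 -0.3833  0.2473] q [-0.87  0.24  1.47  0.    1.43  1.08]
```

Emit:
arm_command([
  [[0.224,-0.26,-0.006,0,0,0,-1],[0.224,-0.26,-0.006,0,0,0,-1],[0.224,-0.26,-0.006,0,0,0,-1],[0.224,-0.26,-0.006,0,0,0,-1],[0.224,-0.26,-0.006,0,0,0,-1],[0.224,-0.26,-0.006,0,0,0,-1]],
])

```text
clock: 1.8
ee_pos: [0.596, -0.3241, 0.2495]
ee_rot: [0.981, -0.192, -0.0, 0.0]
contact_force: [-0.2, 0.6, -0.9]
gripper_width: 0.999
finger_force: 0.0
```

```bash
python3 - <<'E'
from h import *
s=robot.sense();print(s["ee_pos"])
d=robot.get_image("wrist");crop(d,0,0,560,420,1.4,"pics/w1.png")
E
```

```text
[ 0.59595098 -0.32411029  0.24953725]
```

View pics/w1.png

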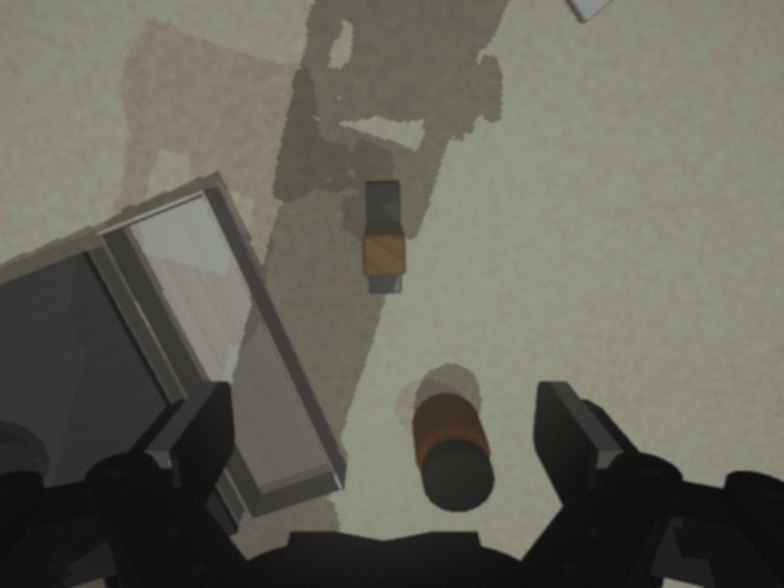

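The scraper is aligned with the tool: block ends at rows 181 and 293, columns about 367–401, handle top around (385,256). The jar and tray are clear of the grasp.

```bash
python3 - <<'E'
from h import *
s=robot.sense();d=robot.get_image("wrist")
w=lambda u,v,z:wray(d,s,(u+.5)/1.4-.5,(v+.5)/1.4-.5,z)
for n,pts,z in[("handle",[(363,237),(405,237),(406,276),(363,276)],.09),("blk",[(366,181),(400,181),(402,293),(369,293)],.032)]:
    q=np.array([w(*p,z) for p in pts])[:,:2];e=q[0]-q[3]+q[1]-q[2]
    print(n,q.mean(0),[round(np.linalg.norm(q[i]-q[i-1]),4) for i in range(4)],np.degrees(np.arctan2(e[1],e[0])))
print("jar",w(450,385,0))
E
```

```text
handle [ 0.60578073 -0.32817533] [np.float64(0.024), np.float64(0.0251), np.float64(0.024), np.float64(0.0263)] -21.37823960545951
blk [ 0.60721254 -0.32885608] [np.float64(0.0803), np.float64(0.0235), np.float64(0.0803), np.float64(0.0243)] -20.82891726937147
jar [ 0.4663968  -0.33160463  0.        ]
```

```bash
python3 - <<'E'
from h import *
plan(.6063,-.3284,.046,-21.3)
E
```

```text
row [0.0281, -0.0002, 0.5095, 0.0001, 0.0001, -0.0046] pos [ 0.5959 -0.3242  0.2498] q [-0.68  0.41  1.25 -0.    1.48  1.28]
```

Emit:
arm_command([
  [[0.028,0,0.15,0,0,-0.004,-1],[0.028,0,0.25,0,0,-0.004,-1],[0.028,0,0.35,0,0,-0.004,-1],[0.028,0,0.44,0,0,-0.004,-1],[0.028,0,0.49,0,0,-0.004,-1],[0.028,0,0.51,0,0,-0.004,-1],[0.028,0,0.51,0,0,-0.004,-1],[0.028,0,0.51,0,0,-0.004,-1]],
])

```text
clock: 2.7
ee_pos: [0.6082, -0.3284, 0.0476]
ee_rot: [0.983, -0.185, 0.001, 0.001]
contact_force: [0.4, 0.3, 0.4]
gripper_width: 1.001
finger_force: 0.0
```

Emit:
arm_command([
  [[0,0,0,0,0,0,1],[0,0,0,0,0,0,1],[0,0,0,0,0,0,1],[0,0,0,0,0,0,1],[0,0,0,0,0,0,1],[0,0,0,0,0,0,1],[0,0,0,0,0,0,1],[0,0,0,0,0,0,1]],
], squeeze=60)

```text
clock: 3.5
ee_pos: [0.6077, -0.3274, 0.0461]
ee_rot: [0.983, -0.185, 0.0, 0.0]
contact_force: [-0.8, 0.5, 3.7]
gripper_width: 0.293
finger_force: 63.9
```

```bash
python3 - <<'E'
from h import *
plan(.6063,-.3284,.160,-21.3)
E
```

```text
row [-0.0021, 0.0036, -0.2848, 0.0, -0.0001, 0.0] pos [ 0.6077 -0.3274  0.0461] q [-0.67  0.63  1.37  0.    1.14  1.27]
```

Emit:
arm_command([
  [[0,0,-0.1,0,0,0,1],[0,0,-0.2,0,0,0,1],[0,0,-0.31,0,0,0,1],[0,0,-0.31,0,0,0,1],[0,0,-0.31,0,0,0,1]],
])

```text
clock: 4.0
ee_pos: [0.6079, -0.3275, 0.1705]
ee_rot: [0.983, -0.185, 0.001, 0.0]
contact_force: [-0.2, -0.2, -2.3]
gripper_width: 0.297
finger_force: 63.6
```

```bash
python3 - <<'E'
from h import *
print(robot.sense()["gripper_width"]);plan(.578,.1,.17,89)
E
```

```text
0.2969754585499717
row [-0.4577, -0.9688, 0.0, 0.0007, -0.0002, -0.6127] pos [ 0.6079 -0.3275  0.1705] q [-0.67  0.5   1.3   0.    1.35  1.27]
```

Emit:
arm_command([
  [[-0.458,-0.969,0,0,0,-0.613,1],[-0.458,-0.969,0,0,0,-0.613,1],[-0.458,-0.969,0,0,0,-0.613,1],[-0.458,-0.969,0,0,0,-0.613,1],[-0.458,-0.969,0,0,0,-0.613,1],[-0.458,-0.969,0,0,0,-0.613,1],[-0.458,-0.969,0,0,0,-0.613,1],[-0.458,-0.969,0,0,0,-0.613,1],[-0.458,-0.969,0,0,0,-0.613,1],[-0.458,-0.969,0,0,0,-0.613,1]],
])

```text
clock: 5.0
ee_pos: [0.5748, 0.1046, 0.1664]
ee_rot: [0.842, 0.539, -0.002, -0.002]
contact_force: [0.3, -0.5, -2.2]
gripper_width: 0.298
finger_force: 63.4
```

```bash
python3 - <<'E'
from h import *
plan(.578,.1,.17,89)
E
```

```text
row [-0.007, 0.0121, -0.009, -0.002, -0.0, -0.1318] pos [0.5748 0.1046 0.1664] q [-0.03  0.24  1.63  0.    1.27  0.4 ]
```

Emit:
arm_command([
  [[0,0,0,0,0,-0.125,1],[0,0,0,0,0,-0.125,1],[0,0,0,0,0,-0.125,1],[0,0,0,0,0,-0.125,1],[0,0,0,0,0,-0.125,1]],
])

```text
clock: 5.5
ee_pos: [0.5764, 0.1004, 0.1677]
ee_rot: [0.725, 0.688, -0.001, -0.001]
contact_force: [-0.3, -0.1, -1.7]
gripper_width: 0.295
finger_force: 63.4
```

```bash
python3 - <<'E'
from h import *
plan(.578,.1,.17,89);plan(.578,.1,.108,89)
d=robot.get_image("top");crop(d,180,140,230,155,3.4,"pics/t2.png")
E
```

```text
row [-0.0008, 0.0041, -0.0058, -0.0011, 0.0, -0.011] pos [0.5764 0.1004 0.1677] q [-0.03  0.24  1.63 -0.    1.27  0.02]
row [-0.0008, 0.0047, 0.1492, -0.0011, 0.0, -0.011] pos [0.5764 0.1004 0.1677] q [-0.03  0.24  1.63 -0.    1.27  0.02]
```

View pics/t2.png

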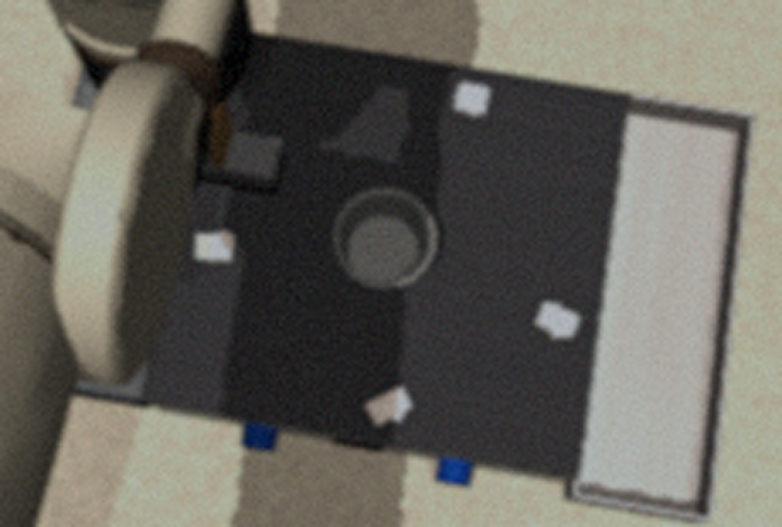

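Shards and dish are where they were, and the scraper hangs behind the shard at (214,246). Lowering it now.

Emit:
arm_command([
  [[0,0.002,0.08,0,0,-0.01,1],[0,0.002,0.13,0,0,-0.01,1],[0,0.002,0.147,0,0,-0.01,1],[0,0.002,0.147,0,0,-0.01,1],[0,0.002,0.147,0,0,-0.01,1]],
])

```text
clock: 6.05
ee_pos: [0.5791, 0.1003, 0.1119]
ee_rot: [0.714, 0.7, 0.001, 0.001]
contact_force: [0.6, 0.2, -1.4]
gripper_width: 0.297
finger_force: 63.2
```

```bash
python3 - <<'E'
from h import *
plan(.498,.1,.1065,89)
E
```

```text
row [-0.0046, -0.2026, 0.0132, 0.0005, 0.0, -0.0004] pos [0.5791 0.1003 0.1119] q [-0.03  0.31  1.67 -0.    1.16 -0.02]
```

Emit:
arm_command([
  [[0,0,0.012,0,0,0,1],[0,0,0.012,0,0,0,1],[0,-0.03,0.012,0,0,0,1],[0,-0.06,0.012,0,0,0,1],[0,-0.09,0.012,0,0,0,1],[0,-0.12,0.012,0,0,0,1],[0,-0.15,0.012,0,0,0,1],[0,-0.18,0.012,0,0,0,1],[0,-0.2,0.012,0,0,0,1],[0,-0.2,0.012,0,0,0,1]],
])

```text
clock: 7.05
ee_pos: [0.4978, 0.1019, 0.1063]
ee_rot: [0.714, 0.701, -0.0, -0.0]
contact_force: [-0.2, -0.3, -0.8]
gripper_width: 0.296
finger_force: 63.5
```

```bash
cat >> h.py <<'E'
def chips(name=None):
    d=robot.get_image("top")
    a=d["pixels"].astype(int); m=((a.min(2)>135)&(a.max(2)-a.min(2)<45)).astype(np.uint8)
    n,l,st,c=cv2.connectedComponentsWithStats(m)
    for i in range(1,n):
        if 15<st[i,4]<200:
            p=ray(d,*c[i],.066)
            if .42<p[0]<.7 and -.24<p[1]<.14:print("blob",st[i,4],np.round(p[:2],4))
    if name:crop(d,180,140,230,155,3.4,name)
E
python3 - <<'E'
from h import *
plan(.498,.1,.1065,89);chips()
E
```

```text
row [-0.0049, 0.0006, -0.0005, -0.0, -0.0, -0.0003] pos [0.4978 0.1019 0.1063] q [-0.04  0.12  1.9   0.    1.12 -0.02]
blob 61 [ 0.6577 -0.0442]
blob 77 [ 0.5273 -0.1126]
blob 60 [ 0.4622 -0.0228]
```

Emit:
arm_command([
  [[0,0.03,0,0,0,0,1],[0,0.03,-0.1,0,0,0,1],[0.05,0,-0.15,0,0,0.02,1],[0.1,-0.067,-0.15,0,0,0.5,1],[0.1,-0.067,-0.15,0,0,0.5,1],[0.1,-0.067,-0.15,0,0,0.5,1],[0.1,-0.067,-0.15,0,0,0.5,1],[0.1,-0.067,-0.15,0,0,0.5,1],[0.1,-0.067,-0.15,0,0,0.5,1],[0.1,-0.067,-0.15,0,0,0.5,1]],
])

```text
clock: 8.1
ee_pos: [0.4731, 0.1423, 0.1664]
ee_rot: [0.977, 0.215, 0.0, 0.0]
contact_force: [0.0, 0.1, -1.5]
gripper_width: 0.301
finger_force: 63.5
```

Emit:
arm_command([
  [[0,0,0,0,0,0.14,1],[0,0,0,0,0,0.14,1],[0,0,0,0,0,0.14,1],[0,0,0,0,0,0.14,1],[0,0,0,0,0,0.14,1]],
])

```text
clock: 8.6
ee_pos: [0.4728, 0.1423, 0.1663]
ee_rot: [1.0, 0.001, 0.0, -0.0]
contact_force: [-0.1, 0.5, -1.9]
gripper_width: 0.296
finger_force: 63.5
```

```bash
python3 - <<'E'
from h import *
plan(.471,.143,.107,-1);chips()
d=robot.get_image("wrist");crop(d,0,0,560,420,1.4,"pics/w3.png")
E
```

```text
row [-0.0045, -0.0017, 0.1482, -0.0, -0.0002, 0.0065] pos [0.4728 0.1423 0.1663] q [0.05 0.01 1.89 0.   1.24 1.61]
blob 66 [ 0.6578 -0.0442]
blob 79 [ 0.5274 -0.1126]
blob 77 [ 0.4622 -0.0213]
```

View pics/w3.png

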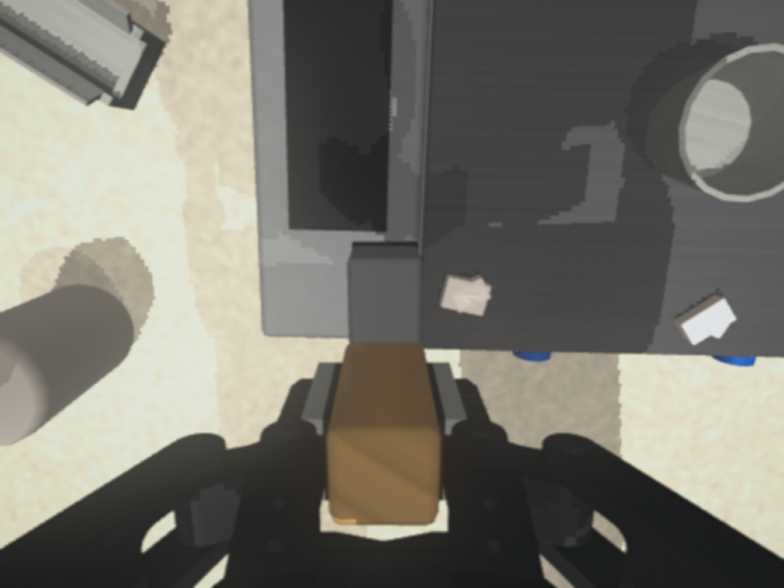

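The shard chip1 now sits at (467,295) and chip3 at (707,320). Both look to be in the near lane, and the dish rim is centred around (750,122). I'll check this in numbers.

```bash
python3 - <<'E'
from h import *
s=robot.sense();d=robot.get_image("wrist")
w=lambda u,v,z:np.round(wray(d,s,(u+.5)/1.4-.5,(v+.5)/1.4-.5,z)[:2],4)
print("chip1",w(467,293,.066),"chip3",w(707,320,.066),"dish left rim",w(685,122,.098),w(745,200,.098),"edge",w(425,330,.06),w(600,351,.06),w(430,60,.06))
E
```

```text
chip1 [0.477  0.1013] chip3 [ 0.4632 -0.0201] dish left rim [0.5554 0.0245] [ 0.5253 -0.005 ] edge [0.4555 0.1211] [0.444 0.029] [0.5838 0.122 ]
```

Emit:
arm_command([
  [[-0.004,-0.002,0.08,0,0,0.006,1],[-0.004,-0.002,0.13,0,0,0.006,1],[-0.004,-0.002,0.148,0,0,0.006,1],[-0.004,-0.002,0.148,0,0,0.006,1],[-0.004,-0.002,0.148,0,0,0.006,1]],
])

```text
clock: 9.25
ee_pos: [0.4716, 0.1432, 0.1079]
ee_rot: [1.0, -0.009, 0.001, -0.0]
contact_force: [0.8, 0.3, -1.4]
gripper_width: 0.296
finger_force: 63.5
```

```bash
python3 - <<'E'
from h import *
plan(.466,-.142,.1068,-1)
E
```

```text
row [-0.0007, 0.7131, 0.0028, -0.0, -0.0006, -0.0004] pos [0.4716 0.1432 0.1079] q [0.05 0.08 1.94 0.   1.12 1.64]
```

Emit:
arm_command([
  [[0,0.02,0.002,0,0,0,1],[0,0.05,0.002,0,0,0,1],[0,0.08,0.002,0,0,0,1],[0,0.12,0.002,0,0,0,1],[0,0.16,0.002,0,0,0,1],[0,0.2,0.002,0,0,0,1],[0,0.24,0.002,0,0,0,1],[0,0.28,0.002,0,0,0,1],[0,0.32,0.002,0,0,0,1],[0,0.36,0.002,0,0,0,1]],
])

```text
clock: 10.25
ee_pos: [0.4679, -0.0026, 0.1064]
ee_rot: [1.0, -0.01, 0.0, 0.0]
contact_force: [-0.4, 0.4, -2.2]
gripper_width: 0.299
finger_force: 63.6
```

```bash
python3 - <<'E'
from h import *
plan(.466,-.142,.1068,-1);chips()
E
```

```text
row [0.0023, 0.3486, -0.0008, 0.0001, -0.0002, -0.0008] pos [ 0.4679 -0.0026  0.1064] q [-0.26  0.02  2.01 -0.    1.11  1.33]
blob 53 [ 0.6578 -0.0443]
blob 128 [0.5732 0.1105]
blob 146 [ 0.5218 -0.0808]
blob 21 [ 0.5128 -0.2396]
blob 16 [ 0.4554 -0.2226]
blob 17 [ 0.4295 -0.217 ]
```

Emit:
arm_command([
  [[0,0.04,0,0,0,0,1],[0,0.08,0,0,0,0,1],[0,0.12,0,0,0,0,1],[0,0.16,0,0,0,0,1],[0,0.2,0,0,0,0,1],[0,0.24,0,0,0,0,1],[0,0.28,0,0,0,0,1],[0,0.32,0,0,0,0,1],[0,0.355,0,0,0,0,1],[0,0.355,0,0,0,0,1]],
])

```text
clock: 11.3
ee_pos: [0.4653, -0.1447, 0.1065]
ee_rot: [1.0, -0.011, 0.0, 0.0]
contact_force: [0.3, 0.6, -1.7]
gripper_width: 0.298
finger_force: 63.3
```

```bash
python3 - <<'E'
from h import *
plan(.53,-.071,.165,-1);chips()
E
```

```text
row [0.1578, -0.1876, -0.1463, 0.0003, -0.0003, -0.0013] pos [ 0.4653 -0.1447  0.1065] q [-0.55  0.07  1.96 -0.    1.11  1.04]
blob 62 [ 0.6578 -0.044 ]
blob 42 [ 0.4766 -0.2043]
blob 60 [ 0.439  -0.1885]
blob 43 [ 0.4241 -0.124 ]
```

Emit:
arm_command([
  [[0,0,-0.08,0,0,0,1],[0,0,-0.15,0,0,0,1],[0,0,-0.18,0,0,0,1],[0.08,-0.1,-0.18,0,0,0,1],[0.153,-0.19,-0.18,0,0,0,1],[0.153,-0.19,-0.18,0,0,0,1],[0.153,-0.19,-0.18,0,0,0,1],[0.153,-0.19,-0.18,0,0,0,1]],
])

```text
clock: 12.15
ee_pos: [0.5271, -0.068, 0.1774]
ee_rot: [1.0, -0.01, -0.001, -0.0]
contact_force: [-0.0, -0.2, -2.2]
gripper_width: 0.295
finger_force: 63.4
```

```bash
python3 - <<'E'
from h import *
plan(.528,-.068,.1068,-1);chips()
d=robot.get_image("wrist");crop(d,0,0,560,420,1.4,"pics/w4.png")
t=robot.get_image("top");crop(t,180,140,230,155,3.4,"pics/t4.png")
a=cv2.imread("pics/w4.png");b=cv2.imread("pics/t4.png")
cv2.imwrite("pics/m4.png",np.hstack([cv2.resize(a,(400,300)),cv2.resize(b,(400,270))[:270] if 0 else cv2.copyMakeBorder(cv2.resize(b,(400,270)),0,30,0,0,0)]))
E
```

```text
row [0.0024, -0.0001, 0.1764, -0.0001, 0.0005, -0.0005] pos [ 0.5271 -0.068   0.1774] q [-0.36  0.09  1.78 -0.    1.27  1.23]
blob 19 [0.6848 0.1228]
blob 37 [ 0.6134 -0.1022]
```

View pics/m4.png

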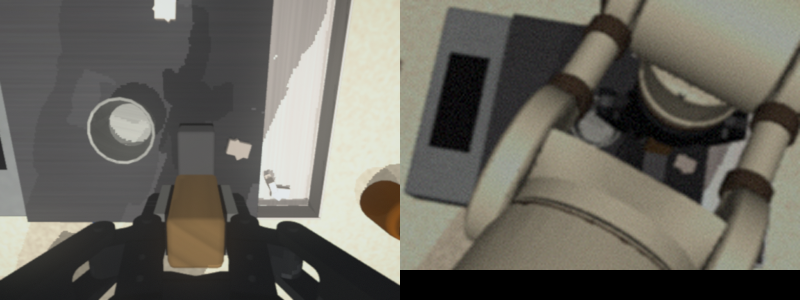

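Left (wrist): two shards lie in the tray's near corner at about (270,180) and (280,188). Chip2 is at (238,149) between the scraper and the edge, chip0 is at (164,8), and the dish at (122,129) is untouched. Next I push chip2.

Emit:
arm_command([
  [[0.002,0,0.07,0,0,0,1],[0.002,0,0.13,0,0,0,1],[0.002,0,0.165,0,0,0,1],[0.002,0,0.176,0,0,0,1],[0.002,0,0.176,0,0,0,1],[0.002,0,0.176,0,0,0,1]],
])

```text
clock: 12.9
ee_pos: [0.5296, -0.0685, 0.1089]
ee_rot: [1.0, -0.01, 0.001, 0.0]
contact_force: [-0.3, 0.3, -1.7]
gripper_width: 0.295
finger_force: 63.4
```

Emit:
arm_command([
  [[0,0.02,0.002,0,0,0,1],[0,0.05,0.002,0,0,0,1],[0,0.08,0.002,0,0,0,1],[0,0.12,0.002,0,0,0,1],[0,0.16,0.002,0,0,0,1],[0,0.195,0.002,0,0,0,1],[0,0.195,0.002,0,0,0,1],[0,0.195,0.002,0,0,0,1]],
])

```text
clock: 13.7
ee_pos: [0.5271, -0.1463, 0.1068]
ee_rot: [1.0, -0.01, -0.0, -0.0]
contact_force: [0.7, 0.2, -1.5]
gripper_width: 0.298
finger_force: 63.2
```

```bash
python3 - <<'E'
from h import *
plan(.643,0.005,.177,-1);chips()
E
```

```text
row [0.2821, -0.3841, -0.1754, -0.0002, 0.0001, -0.0008] pos [ 0.5271 -0.1463  0.1068] q [-0.49  0.22  1.79  0.    1.14  1.1 ]
blob 61 [ 0.6579 -0.0438]
blob 17 [ 0.5847 -0.1991]
blob 20 [ 0.5755 -0.2172]
blob 34 [ 0.5531 -0.1351]
blob 83 [ 0.4236 -0.0221]
```

Emit:
arm_command([
  [[0,0,-0.1,0,0,0,1],[0,0,-0.2,0,0,0,1],[0.08,-0.1,-0.2,0,0,0,1],[0.16,-0.2,-0.2,0,0,0,1],[0.24,-0.3,-0.2,0,0,0,1],[0.3,-0.372,-0.2,0,0,0,1],[0.3,-0.372,-0.2,0,0,0,1],[0.3,-0.372,-0.2,0,0,0,1],[0.3,-0.372,-0.2,0,0,0,1]],
])

```text
clock: 14.65
ee_pos: [0.6494, 0.0003, 0.1866]
ee_rot: [1.0, -0.01, -0.0, 0.0]
contact_force: [-0.1, -0.2, -1.1]
gripper_width: 0.3
finger_force: 63.4
```

```bash
python3 - <<'E'
from h import *
plan(.65,0.0,.1068,-1);chips()
E
```

```text
row [0.0017, 0.0006, 0.1996, 0.0001, 0.0003, -0.0005] pos [6.494e-01 3.000e-04 1.866e-01] q [-0.19  0.38  1.42 -0.    1.34  1.4 ]
blob 74 [ 0.6952 -0.1513]
blob 27 [ 0.6932 -0.1273]
blob 31 [ 0.6591 -0.2332]
blob 41 [ 0.5774 -0.2235]
blob 34 [ 0.4256 -0.1004]
```

Emit:
arm_command([
  [[0.002,0,0.08,0,0,0,1],[0.002,0,0.15,0,0,0,1],[0.002,0,0.19,0,0,0,1],[0.002,0,0.199,0,0,0,1],[0.002,0,0.199,0,0,0,1],[0.002,0,0.199,0,0,0,1]],
])

```text
clock: 15.3
ee_pos: [0.6515, 0.0001, 0.1086]
ee_rot: [1.0, -0.01, 0.001, 0.0]
contact_force: [-0.6, 0.7, -1.9]
gripper_width: 0.295
finger_force: 63.7
```

Emit:
arm_command([
  [[0,0.02,0.002,0,0,0,1],[0,0.05,0.002,0,0,0,1],[0,0.08,0.002,0,0,0,1],[0,0.12,0.002,0,0,0,1],[0,0.16,0.002,0,0,0,1],[0,0.2,0.002,0,0,0,1],[0,0.24,0.002,0,0,0,1],[0,0.28,0.002,0,0,0,1],[0,0.32,0.002,0,0,0,1],[0,0.36,0.002,0,0,0,1]],
])

```text
clock: 16.3
ee_pos: [0.648, -0.1449, 0.1065]
ee_rot: [1.0, -0.01, -0.0, 0.0]
contact_force: [-0.2, -0.6, -1.8]
gripper_width: 0.292
finger_force: 63.6
```

Emit:
arm_command([
  [[0,0.02,0,0,0,0,1],[0,0.02,0,0,0,0,1],[0,0.02,0,0,0,0,1],[0,0.02,-0.1,0,0,0,1],[0,0,-0.22,0,0,0,1],[0,-0.1,-0.22,0,0,0,1],[0,-0.2,-0.22,0,0,0,1],[0,-0.3,-0.22,0,0,0,1],[0,-0.3,-0.22,0,0,0,1]],
])

```text
clock: 17.2
ee_pos: [0.6499, -0.0173, 0.1945]
ee_rot: [1.0, -0.006, -0.0, -0.001]
contact_force: [-0.6, -0.6, -1.2]
gripper_width: 0.297
finger_force: 63.5
```

```bash
python3 - <<'E'
from h import *
chips();plan(.612,.309,.25,60.5)
E
```

```text
blob 18 [ 0.5553 -0.2238]
blob 56 [ 0.5135 -0.2339]
blob 35 [ 0.4899 -0.2235]
blob 27 [ 0.4739 -0.2251]
row [-0.1068, -0.8211, -0.1383, -0.0002, 0.0, -0.3406] pos [ 0.6501 -0.02    0.1945] q [-0.22  0.38  1.41  0.    1.36  1.37]
```

```bash
python3 - <<'E'
from h import *
plan(.566,.228,.21,60.5)
t=robot.get_image("top")
print("bottle",ray(t,118,250,0)[:2],ray(t,100,239,.15)[:2])
E
```

```text
row [-0.2189, -0.617, -0.0384, -0.0002, 0.0, -0.3406] pos [ 0.6501 -0.02    0.1945] q [-0.22  0.38  1.41  0.    1.36  1.37]
bottle [0.43176659 0.35834373] [0.43537137 0.32863603]
```

Emit:
arm_command([
  [[-0.22,-0.617,-0.038,0,0,-0.34,1],[-0.22,-0.617,-0.038,0,0,-0.34,1],[-0.22,-0.617,-0.038,0,0,-0.34,1],[-0.22,-0.617,-0.038,0,0,-0.34,1],[-0.22,-0.617,-0.038,0,0,-0.34,1],[-0.22,-0.617,-0.038,0,0,-0.34,1],[-0.22,-0.617,-0.038,0,0,-0.34,1],[-0.22,-0.617,-0.038,0,0,-0.34,1],[-0.22,-0.617,-0.038,0,0,-0.34,1],[-0.22,-0.617,-0.038,0,0,-0.34,1]],
])

```text
clock: 18.3
ee_pos: [0.5674, 0.224, 0.2096]
ee_rot: [0.866, 0.499, -0.0, 0.0]
contact_force: [0.1, 0.4, -2.4]
gripper_width: 0.297
finger_force: 63.5
```

```bash
python3 - <<'E'
from h import *
plan(.566,.228,.21,60.5)
d=robot.get_image("wrist");s=robot.sense()
# grey outline check: where the estimated cradle lies in this picture
T=np.array(d["tool_from_camera"]);f=210/np.tan(np.radians(d["vfov"])/2)
p=np.linalg.inv(T)@np.r_[Ro.from_quat(s["ee_rot"]).inv().apply(np.array([.612,.309,.006])-s["ee_pos"]),1];print("exp px",p[0]/p[2]*f+d["cx"],p[1]/p[2]*f+d["cy"])
t=robot.get_image("top")
W=cv2.resize(cv2.cvtColor(d["pixels"][0:300,130:430],cv2.COLOR_RGB2BGR),(480,480),interpolation=cv2.INTER_CUBIC)
B=cv2.resize(cv2.cvtColor(t["pixels"][150:300,330:410],cv2.COLOR_RGB2BGR),(256,480),interpolation=cv2.INTER_CUBIC)
cv2.imwrite("pics/m5.png",np.hstack([W,B]))
E
```

```text
row [0.0069, -0.0081, -0.001, -0.0, 0.0001, -0.0034] pos [0.5674 0.224  0.2096] q [ 0.18  0.26  1.52 -0.    1.36  0.7 ]
exp px 268.7480354213791 80.49343129371087
```

View pics/m5.png

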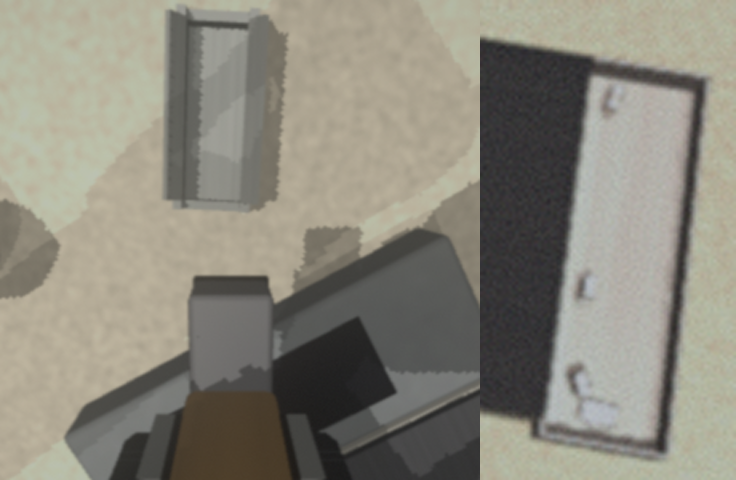

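Right: all four shards lie in the tray, at (612,98), (585,285), (578,378) and (600,410), and the plate edge is clear. Left: the cradle's lip outer edges are at x≈165 and 264, the floor's left edge at 198, and the end walls at y≈10–24 and 200–210.

```bash
python3 - <<'E'
from h import *
np.set_printoptions(precision=4,suppress=True)
s=robot.sense();d=robot.get_image("wrist")
Ri=Ro.from_quat(s["ee_rot"]).inv()
def w(u,v,z):
    X=wray(d,s,130+(u+.5)/1.6-.5,(v+.5)/1.6-.5,z); return Ri.apply(X-s["ee_pos"])[:2]*1000
print("lipL .038",w(165,12,.038),w(164.5,198,.038)); print("lipR .038",w(263,12,.038),w(265,208,.038))
print("floorL",w(200,27,.006),w(197,200,.006))
print("lipL in .028",w(188,24,.028),w(186,200,.028));print("wallR in .028",w(250,24,.028),w(250,205,.028))
print("end far top .02",w(215,11,.02),w(215,22,.02),"near",w(215,200,.02),w(215,210,.02))
print(s["ee_pos"],s["ee_rot"])
E
```

```text
lipL .038 [146.8794 -31.0756] [ 59.3846 -34.0502]
lipR .038 [146.8809  16.3955] [54.2511 18.879 ]
floorL [147.4769 -15.7102] [ 57.1462 -18.7528]
lipL in .028 [143.9257 -20.6921] [ 57.9819 -23.5061]
wallR in .028 [143.9265  10.4555] [55.3342 11.2749]
end far top .02 [151.7288  -7.2712] [146.6693  -7.3082] near [57.6772 -7.9598] [52.243  -7.9995]
[0.5673 0.2242 0.2096] [ 0.8662  0.4997 -0.0001 -0.    ]
```

```bash
python3 - <<'E'
from h import *
np.set_printoptions(precision=1,suppress=True,linewidth=200)
s=robot.sense();d=robot.get_image("wrist")
Ri=Ro.from_quat(s["ee_rot"]).inv()
def w(u,v,z): return Ri.apply(wray(d,s,u,v,z)-s["ee_pos"])[:2]*1000
W=lambda u,v,z:w(130+(u+.5)/1.6-.5,(v+.5)/1.6-.5,z)
z=s["ee_pos"][2]-.0461+.032
print("scraper top edges",W(189,300,z),W(272,300,z),W(190,370,z),W(272,370,z), "far bottom lip",W(193,279,z-.032),W(268,279,z-.032))
g=cv2.cvtColor(d["pixels"],cv2.COLOR_RGB2GRAY).astype(float)
for r in(30,70,105):
    p=g[r-6:r+7].mean(0);print(r,list(zip(range(226,304,1),p[226:304].astype(int))))
E
```

```text
scraper top edges [ 37.6 -10.9] [37.6 12. ] [ 17.3 -11. ] [17.3 12.4] far bottom lip [ 38.  -11.7] [38.  12.9]
30 [(226, np.int64(178)), (227, np.int64(179)), (228, np.int64(179)), (229, np.int64(179)), (230, np.int64(180)), (231, np.int64(180)), (232, np.int64(176)), (233, np.int64(161)), (234, np.int64(146)), (235, np.int64(135)), (236, np.int64(119)), (237, np.int64(102)), (238, np.int64(97)), (239, np.int64(96)), (240, np.int64(97)), (241, np.int64(98)), (242, np.int64(98)), (243, np.int64(97)), (244, np.int64(96)), (245, np.int64(95)), (246, np.int64(88)), (247, np.int64(81)), (248, np.int64(88)), (249, np.int64(96)), (250, np.int64(98)), (251, np.int64(101)), (252, np.int64(105)), (253, np.int64(110)), (254, np.int64(112)), (255, np.int64(115)), (256, np.int64(125)), (257, np.int64(141)), (258, np.int64(152)), (259, np.int64(154)), (260, np.int64(154)), (261, np.int64(155)), (262, np.int64(154)), (263, np.int64(153)), (264, np.int64(152)), (265, np.int64(153)), (266, np.int64(155)), (267, np.int64(155)), (268, np.int64(155)), (269, np.int64(153)), (270, np.int64(152)), (271, np
[... 3426 characters left out ...]
2, np.int64(142)), (273, np.int64(144)), (274, np.int64(144)), (275, np.int64(142)), (276, np.int64(140)), (277, np.int64(140)), (278, np.int64(141)), (279, np.int64(140)), (280, np.int64(135)), (281, np.int64(125)), (282, np.int64(117)), (283, np.int64(115)), (284, np.int64(115)), (285, np.int64(115)), (286, np.int64(115)), (287, np.int64(115)), (288, np.int64(114)), (289, np.int64(113)), (290, np.int64(113)), (291, np.int64(114)), (292, np.int64(114)), (293, np.int64(114)), (294, np.int64(114)), (295, np.int64(114)), (296, np.int64(114)), (297, np.int64(113)), (298, np.int64(113)), (299, np.int64(113)), (300, np.int64(113)), (301, np.int64(113)), (302, np.int64(113)), (303, np.int64(120))]
```

```bash
python3 - <<'E'
from h import *
np.set_printoptions(precision=2,suppress=True)
s=robot.sense();d=robot.get_image("wrist")
Ri=Ro.from_quat(s["ee_rot"]).inv()
def w(u,v,z): return Ri.apply(wray(d,s,u,v,z)-s["ee_pos"])[:2]*1000
for n,z,us in[("floorL",.006,(256.5,255.3,254.6)),("floorR",.006,(285,283.2,281)),("bendL",.028,(247,246,245)),("lipL",.038,(232.8,232.3,231.8))]:
    print(n,*[w(u,v,z) for u,v in zip(us,(30,70,105))])
E
```

```text
floorL [137.08 -14.4 ] [104.66 -15.89] [ 74.76 -16.95]
floorR [137.08  10.32] [104.66   8.99] [74.76  7.19]
bendL [132.83 -21.17] [102.48 -22.62] [ 74.47 -24.07]
lipL [130.9  -31.68] [101.48 -33.  ] [ 74.35 -34.27]
```

The jagged edge I took for the floor's left side is a shadow. The wall lines agree on a cradle centre of tool (104, −7) mm, turned by 2.7°.

```bash
python3 - <<'E'
from h import *
plan(.6131,.3179,.12,57.3)
E
```

```text
row [0.2595, -0.0171, 0.2242, -0.0, 0.0, 0.0152] pos [0.5672 0.2246 0.2097] q [ 0.18  0.26  1.52 -0.    1.36  0.7 ]
```

Emit:
arm_command([
  [[0.1,-0.017,0,0,0,0.015,1],[0.18,-0.017,0,0,0,0.015,1],[0.26,-0.017,0.05,0,0,0.015,1],[0.26,-0.017,0.15,0,0,0.015,1],[0.26,-0.017,0.224,0,0,0.015,1],[0.26,-0.017,0.224,0,0,0.015,1],[0.26,-0.017,0.224,0,0,0.015,1],[0.26,-0.017,0.224,0,0,0.015,1]],
])

```text
clock: 19.35
ee_pos: [0.6148, 0.3188, 0.1232]
ee_rot: [0.877, 0.48, 0.002, 0.0]
contact_force: [-0.0, 0.3, -1.4]
gripper_width: 0.29
finger_force: 63.3
```

```bash
python3 - <<'E'
from h import *
plan(.6131,.3179,.075,57.3);plan(.6131,.3179,.0525,57.3)
E
```

```text
row [-0.0046, -0.0026, 0.1205, 0.001, -0.0012, 0.0005] pos [0.6148 0.3188 0.1232] q [0.3  0.54 1.33 0.   1.26 0.87]
row [-0.0048, -0.0028, 0.1767, 0.001, -0.0012, 0.0005] pos [0.6148 0.3188 0.1232] q [0.3  0.54 1.33 0.   1.26 0.87]
```

Emit:
arm_command([
  [[0,0,0,0,0,0,1],[0,0,0.04,0,0,0,1],[0,0,0.07,0,0,0,1],[0,0,0.085,0,0,0,1],[0,0,0.085,0,0,0,1],[0,0,0.085,0,0,0,1]],
])

```text
clock: 19.95
ee_pos: [0.6129, 0.3184, 0.0857]
ee_rot: [0.877, 0.48, -0.0, -0.0]
contact_force: [0.4, 0.4, -1.5]
gripper_width: 0.297
finger_force: 63.5
```

```bash
python3 - <<'E'
from h import *
plan(.6131,.3179,.0525,57.3);print(robot.sense()["contact_force"])
E
```

```text
row [-0.0007, 0.0012, 0.083, -0.0001, 0.0001, 0.0006] pos [0.6129 0.3184 0.0857] q [0.3  0.58 1.35 0.   1.21 0.87]
[ 0.3975326   0.40532192 -1.50053502]
```

Position is on target, so I lower it slowly.

Emit:
arm_command([
  [[0,0.001,0.015,0,0,0,1],[0,0.001,0.03,0,0,0,1],[0,0.001,0.045,0,0,0,1],[0,0.001,0.055,0,0,0,1],[0,0.001,0.065,0,0,0,1],[0,0.001,0.065,0,0,0,1]],
])

```text
clock: 20.55
ee_pos: [0.6128, 0.3181, 0.0591]
ee_rot: [0.877, 0.48, -0.001, -0.0]
contact_force: [-0.6, -0.6, -2.0]
gripper_width: 0.298
finger_force: 63.5
```

Emit:
arm_command([
  [[0,0,0.006,0,0,0,1],[0,0,0.012,0,0,0,1],[0,0,0.018,0,0,0,1],[0,0,0.018,0,0,0,1],[0,0,0.018,0,0,0,1]],
])

```text
clock: 21.05
ee_pos: [0.6133, 0.3182, 0.0529]
ee_rot: [0.877, 0.48, -0.0, -0.0]
contact_force: [0.4, 1.2, -0.2]
gripper_width: 0.295
finger_force: 63.5
```

Emit:
arm_command([
  [[0,0,0.002,0,0,0,1],[0,0,0.002,0,0,0,1],[0,0,0.002,0,0,0,1]],
])

```text
clock: 21.35
ee_pos: [0.6134, 0.3183, 0.0522]
ee_rot: [0.877, 0.48, 0.0, 0.0]
contact_force: [0.4, 0.3, -1.0]
gripper_width: 0.296
finger_force: 63.5
```

Emit:
arm_command([
  [[0,0,0,0,0,0,-1],[0,0,0,0,0,0,-1],[0,0,0,0,0,0,-1],[0,0,0,0,0,0,-1],[0,0,0,0,0,0,-1],[0,0,0,0,0,0,-1],[0,0,0,0,0,0,-1],[0,0,0,0,0,0,-1]],
])

```text
clock: 22.15
ee_pos: [0.6133, 0.3182, 0.0521]
ee_rot: [0.877, 0.48, -0.0, -0.0]
contact_force: [-0.3, 0.1, 0.6]
gripper_width: 1.002
finger_force: 0.0
```

Emit:
arm_command([
  [[0,0,-0.08,0,0,0,-1],[0,0,-0.18,0,0,0,-1],[0,0,-0.3,0,0,0,-1],[0,0,-0.42,0,0,0,-1],[0,0,-0.5,0,0,0,-1],[0,0,-0.5,0,0,0,-1],[-0.1,0,-0.5,0,0,0,-1],[-0.2,0,-0.5,0,0,0,-1],[-0.2,0,-0.5,0,0,0,-1],[-0.2,0,-0.5,0,0,0,-1]],
])

```text
clock: 23.15
ee_pos: [0.5696, 0.2503, 0.2512]
ee_rot: [0.877, 0.48, -0.001, -0.0]
contact_force: [0.7, 0.2, 0.6]
gripper_width: 1.0
finger_force: 0.0
```

```bash
python3 - <<'E'
from h import *
np.set_printoptions(precision=4,suppress=True)
s=robot.sense();d=robot.get_image("wrist");sc=robot.get_image("scene")
hsv=cv2.cvtColor(d["pixels"],cv2.COLOR_RGB2HSV)
m=((hsv[...,0]<20)&(hsv[...,1]>100)&(hsv[...,2]>60)).astype(np.uint8)
n,l,st,c=cv2.connectedComponentsWithStats(m)
for i in range(1,n):
    if st[i,4]>100:
        r=cv2.minAreaRect(np.argwhere(l==i)[:,::-1].astype(np.float32))
        print("wrist wood",st[i],c[i],r,wray(d,s,*c[i],.096))
h2=cv2.cvtColor(sc["pixels"],cv2.COLOR_RGB2HSV);m=((h2[...,0]<20)&(h2[...,1]>100)&(h2[...,2]>60)).astype(np.uint8)
n,l,st,c=cv2.connectedComponentsWithStats(m)
f=210/np.tan(np.radians(sc["vfov"])/2)
def pj(X):
    p=np.array(sc["R"])@X+sc["t"];return p[0]/p[2]*f+sc["cx"],p[1]/p[2]*f+sc["cy"]
for i in range(1,n):
    if st[i,4]>40 and abs(c[i][0]-400)<60:print("scene wood",st[i],c[i])
for z in(.038,.09,.096,.1):print("pred",z,pj(np.array([.613,.318,z])))
print(s["ee_pos"],s["gripper_width"],s["clock"])
E
```

```text
wrist wood [259  81  32  32 986] [274.0923  96.4574] ((274.5, 96.5), (31.0, 31.0), 90.0) [0.6135 0.3177 0.096 ]
scene wood [402 266  18  32 332] [411.3825 280.3042]
pred 0.038 (np.float64(407.504499384489), np.float64(293.40910135621016))
pred 0.09 (np.float64(411.0981526799332), np.float64(272.92271287104415))
pred 0.096 (np.float64(411.52687523399914), np.float64(270.4786883442258))
pred 0.1 (np.float64(411.81436634081626), np.float64(268.8397838601031))
[0.5696 0.2503 0.2512] 0.9996243524956918 23.15
```

```bash
python3 - <<'E'
from h import *
t=cv2.cvtColor(robot.get_image("top")["pixels"],cv2.COLOR_RGB2BGR);o=cv2.imread("pics/top0.png")
for n,(u,v,r) in{"dish":(292,209,20),"jar":(440,295,22),"bottle":(115,245,24)}.items():
    q=cv2.matchTemplate(t[v-r-8:v+r+8,u-r-8:u+r+8],o[v-r:v+r,u-r:u+r],cv2.TM_CCOEFF_NORMED);_,m,_,p=cv2.minMaxLoc(q);print(n,m,p[0]-8,p[1]-8)
E
```

```text
dish 0.9881768822669983 0 0
jar 0.9965547323226929 0 0
bottle 0.9940161108970642 0 0
```

```bash
python3 -c "
from bench import robot
print(robot.job_done())"
```

```text
the job is handed in; nothing more can be done
None
```

The job is handed in at about 23 s: all four shards are in the catch tray, the scraper stands home in its cradle and released, and the dish, jar and wash bottle show no shift in the images; no verdict came back.

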